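# Feed one cap into the print nest

## Robot

A 6-joint arm with a two-finger parallel gripper is mounted at the origin on the work surface. World frame = base frame: x ahead of the robot, y to its left, z up, the work surface at z = 0. Lengths are in m, angles in rad, forces in N, time in s.
With the tool pointing down it reaches from about 0.35 to 0.85 m from the base axis. Payload 8.1 kg.
Tool frame: the origin (TCP) lies between the finger pads; the fingertips stand 11 mm ahead of it and the grasp point (between the pads) lies 8 mm behind it (tips_ahead is the z of the fingertips in the tool frame, in m); z points along the fingers, y is the line along which they close (so a half turn about z gives the same grasp; the last joint's range is limited). The gripper opens to 93 mm and grips with 3 to 60 N. Pads are 15 mm wide; open, the fingers measure 128 mm over their backs; the gripper's body (75 mm by 188 mm) begins 65 mm behind the grasp point.
Start: joints at [-1.341, 0.13, 1.488, -0, 1.523, -0.085], TCP at [0.186, -0.571, 0.23] pointing down, gripper open.
Joint ranges: [-2.96, 2.96], [-0.89, 2.26], [0.02, 2.5], [-1.34, 4.48], [0, 2.73], [-2.66, 2.66]. Speed limits (rad/s): [2.39, 2.39, 2.79, 3.14, 3.14, 3.14].

## Interface

Orientations are given as a rotation vector (axis times angle).
In Python, from plant import read_state, read_camera, close_job, tips_ahead gives the robot as it stands. The module is installed in compiled form; this text tells all that it offers.
- The arm moves only by the tool move_arm, never from a script. Its argument "plan" is a list of rows, each a list of 7 numbers: the turn, a rotation vector about the tool's x, y, z in units of 6 degrees (1.0 is 6 degrees), then the shift along the tool's x, y, z in units of 25 mm (1.0 is 25 mm), then the finger opening in mm, from 0 to 93. A call has exactly 10 rows; each row shifts and turns the commanded pose from where the row before left it, along the tool's axes as they then stand; what a row does not reach is not made up. A row lasts 1/10 s, in which the tool goes at most 50 mm and 8.59 degrees, less where a joint would pass 70% of its speed; a pose out of reach is approached as far as the arm can. A call is refused whole if a number of a shift passes 1 or a number of a turn 1, either way. A call with a gripper value outside its range is refused whole. The fingers move at their own pace and stop on an object; "force" is the grip in N (left out, the last holds). Time passes only in rows, so rows that do not move let the fingers close, or fill a call up. It gives the time, the measured TCP pose, the force, the opening and the grip force at its end, in the units of the state.
- read_state(): the state, without advancing time (a new reading comes with each control period).
- read_camera(name): name is "scene" or "top" or "wrist"; returns a dict with "frame" (400x640x3 uint8, red, green, blue), "z_map" (400x640 float32, m along the optical axis (not along the pixel's ray), 0 where there is no reading), "fx", "fy", "cx", "cy" (pixels), "rvec" (rotation vector, rad) and "tvec" (3), from world to camera coordinates, as OpenCV has them. Camera axes: x right, y down, z forward; pixel columns grow to the right and rows downward; lengths in m; the calibration is good to about 2 mm. The wrist camera is an equidistant fisheye: a pixel r from the principal point sees the ray r / f radians off the axis. A picture is of the moment at which its call begins.
- close_job(): hands the job in; it is judged then, once.
The state is a dict: "t": time; "q": joint angles; "dq": joint speeds; "joint_torque": joint torques, N m; "tool_pos": TCP position; "orientation": TCP orientation; "force": force on the tool from outside, world axes, zero at the start; "wrist_torque": the same for the moment, N m; "opening": finger opening in m; "gripper_force": force on a finger pad.
Only numpy, scipy, OpenCV 4.12 (cv2) and the standard library are available. Lean on these libraries where they do the work, as an engineer would, in place of code of your own. Each camera call takes 0.05 s, during which the arm holds its last target. There are 200 camera calls.

## Task

Press the dispenser's plunger all the way down once and let it come back up, so that a single cap comes out at its foot. Then push that cap sideways across the table with a fingertip into the empty print nest, until it lies flat at the nest's centre mark between the two bars. Pick nothing up, and leave the other caps and everything else where they are.

Things in the scene. Friction and masses are not known exactly. Their poses are not given: they have to be found in the camera images.
- dispenser: Cap dispenser, fixed: clear square magazine tube (51 x 49 mm, 54 mm high) with a stack of three caps, then a grey housing behind it (to 105 mm from the origin, 46 mm wide, 62 mm high; foot flanges 84 mm wide, 6 mm high). Origin on the table under the middle of the tube; z up, +x back towards the housing, y sideways. The outlet is the gap at the foot of the tube's front (-x) face.
- plunger_top (a point): Centre of the top face of the plunger, a black round button 36 mm across on a steel stem, on top of the housing, 65 mm behind the tube's middle; 108 mm above the table at rest. It goes straight down.
- plunger (a joint): Plunger travel in m: 0 up (at rest), 0.022 fully down. Its spring needs about 3 N to start and 6 to 8 N at the bottom, and returns it when let go. It drives a pusher 3 times as far. On the way back up the next cap falls into place: each full stroke ejects one cap.
- cap1: The lowest cap in the tube, the one that will come out: plain white round closure, 40 mm across, 16 mm high, about 20 g, lying flat. Origin at the centre of its underside. It comes out along the dispenser's -x and stops on the table about 65 to 75 mm from the dispenser's origin. All caps look the same.
- cap2: The second cap, resting on cap1; it drops to the bottom after the stroke and must stay in the magazine. Origin as cap1.
- cap3: The third, top cap of the stack; stays in the magazine. Origin as cap1.
- nest_free: Empty print nest, fixed on the table left or right of the outlet, 105 to 135 mm aside (the full nest is on the other side). Two steel bars 14 mm wide, 40 mm long, 5 mm high, parallel to the dispenser's y axis, 52 mm free between them. Flat and open at both ends: the cap slides in, and nothing stops it at the far end. Origin on the table at the centre (crossed lines); y along the bars.
- nest_full: The other nest, of the same shape, with a finished cap in it. Origin and axes as nest_free.
- cap_done: The finished cap already sitting in nest_full, same shape as cap1; leave it alone. Origin at the centre of its underside.
- spare_pad: Bystander: pink silicone print pad, a 50 mm dome on a 62 x 52 mm plywood base, 46 mm high, beside the dispenser; origin under its centre.
- tape_roll: Bystander: empty cardboard tape core lying flat, 76 mm across, 24 mm high, beside the dispenser; origin under its centre.
- glass: Bystander: clear drinking glass, 72 mm across, 95 mm high, to the left; origin under its centre.
- ink_tin: Bystander: closed ink tin, 72 mm across, 85 mm high, to the right; origin under its centre.
- screwdriver: Bystander: screwdriver, 190 mm long, lying across in front of the outlet; origin under its middle.
- spatula: Bystander: ink spatula, 200 mm long, lying to the right; origin under its middle.
- ink_cup: Bystander: round steel ink cup, 90 mm across, 36 mm high, to the left; origin under its centre.

How it is judged:
By the outcome, as a careful person would: the job done as asked, in the order asked, and still so for the second after the job is handed in, with the robot touching nothing.
It also fails if it takes over 48 s, if anything falls off the work surface, if the arm or the gripper's body presses on something with over 40 N, if the wrist force passes 120 N, or if a joint passes its speed limit or range.

## Working session

There is one attempt and no reset: what is moved stays moved. The work goes in short steps, Python scripts to look and compute and a tool call to move; the robot and the scene stay as the last step left them, time stands still between calls to the robot, and variables do not carry over. Pictures are saved under pics/ and viewed, at most 10 in all, crops included, and the job is handed in when it is done.

Besides the shell and the picture viewer there is one more tool, called as name(argument=value, ...), one argument or row to a line, values as JSON. move_arm: Moves the arm, as the interface text tells. Its arguments: {"type":"object","properties":{"plan":{"type":"array","items":{"type":"array","items":{"type":"number"}}},"force":{"type":"number"}},"required":["plan"]}

```bash
mkdir -p pics; cat > h.py <<'E'
import numpy as np, cv2
from scipy.spatial.transform import Rotation as R
from plant import *
def shot(n,name=None):
    c=read_camera(n)
    if name: cv2.imwrite(f'pics/{name}.png',c['frame'][:,:,::-1])
    return c
def ray(c,u,v,z):
    M=cv2.Rodrigues(np.array(c['rvec'],float))[0]; t=np.array(c['tvec'],float).ravel()
    d=M.T@np.array([(u-c['cx'])/c['fx'],(v-c['cy'])/c['fy'],1]); o=-M.T@t
    return o+d*(z-o[2])/d[2]
E
python3 - <<'E'
from h import *
import pickle
a=shot('top','top0');b=shot('scene','scene0')
pickle.dump((a,b),open('c0.pkl','wb'))
s=read_state();print(s,tips_ahead)
for c in(a,b):print(ray(c,320,200,0),c['fx'],c['tvec'],c['rvec'])
E
```

```text
{'t': 0.1, 'q': array([-1.34140171e+00,  1.31082502e-01,  1.48913485e+00, -4.10390560e-05,
        1.52301847e+00, -8.54251605e-02]), 'dq': array([ 0.00052643, -0.00111613, -0.00167031,  0.00040987, -0.00034231,
       -0.00131577]), 'joint_torque': array([ 1.65649762e-03, -5.61339355e+01, -4.93095624e+01,  7.70156435e-02,
        2.91643589e-02, -7.64596143e-05]), 'tool_pos': array([ 0.1856683 , -0.57003699,  0.22871373]), 'orientation': array([-3.10113572e+00, -4.92224733e-01,  2.49729602e-04]), 'force': array([ 0.59416487, -0.89542552,  0.74049405]), 'wrist_torque': array([-0.01177153, -0.0209551 , -0.02614667]), 'gripper_force': 0.0, 'opening': 0.0931952615810681} 0.011
[ 0.58729166 -0.02399895  0.        ] 412.4394528483755 [-0.01980729  0.57958627  1.29308728] [ 2.13753595 -2.089969    0.20387551]
[ 0.54535228 -0.03263074  0.        ] 427.10188956558375 [ 0.42106395 -0.28692155  1.35631097] [ 1.01259884  2.71171035 -0.69684438]
```

View pics/top0.png

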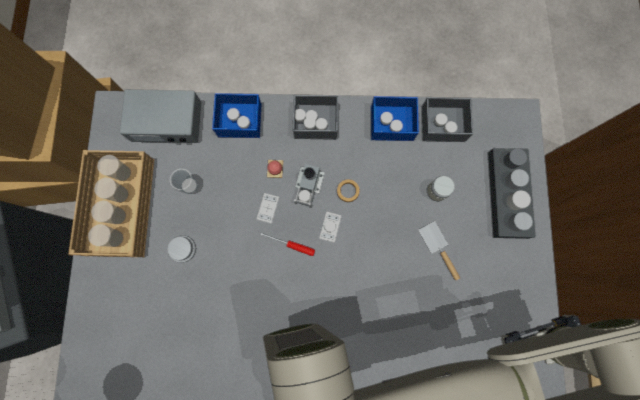

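View pics/scene0.png

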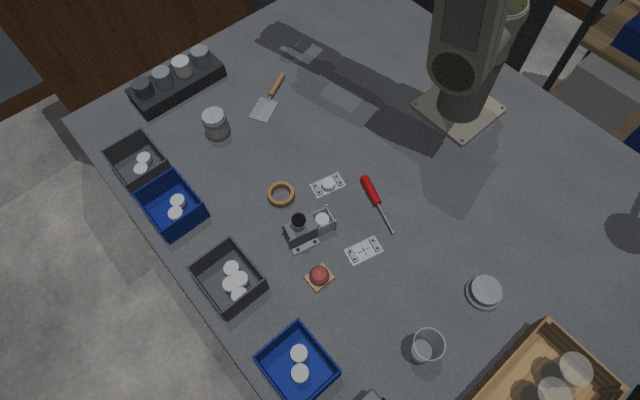

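The top view shows the dispenser at about (308,185), with the black plunger at (309,173). The empty nest is at (268,208), the full nest at (330,227) and the screwdriver at about (288,244). I'll enlarge that area.

```bash
python3 - <<'E'
from h import *
import pickle
a,b=pickle.load(open('c0.pkl','rb'))
f=a['frame'][150:265,245:370,::-1]
cv2.imwrite('pics/crop.png',cv2.resize(f,None,fx=5,fy=5,interpolation=cv2.INTER_CUBIC))
f=b['frame'][165:300,260:410,::-1]
cv2.imwrite('pics/crop2.png',cv2.resize(f,None,fx=4.4,fy=4.4,interpolation=cv2.INTER_CUBIC))
E
```

```text
(no output)
```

View pics/crop.png

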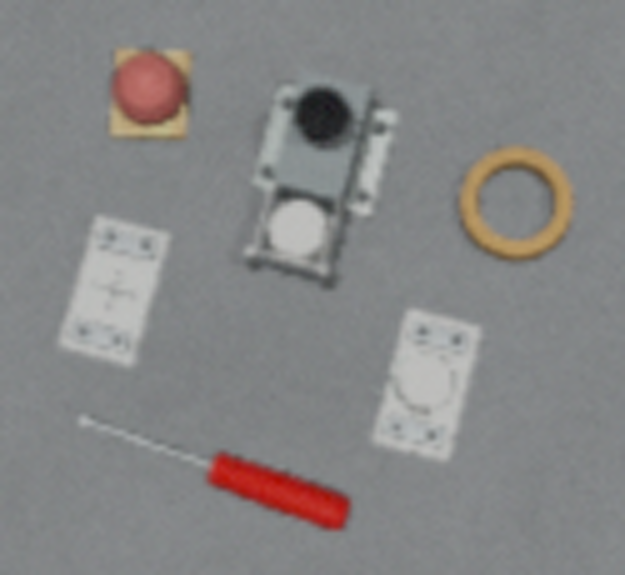

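View pics/crop2.png

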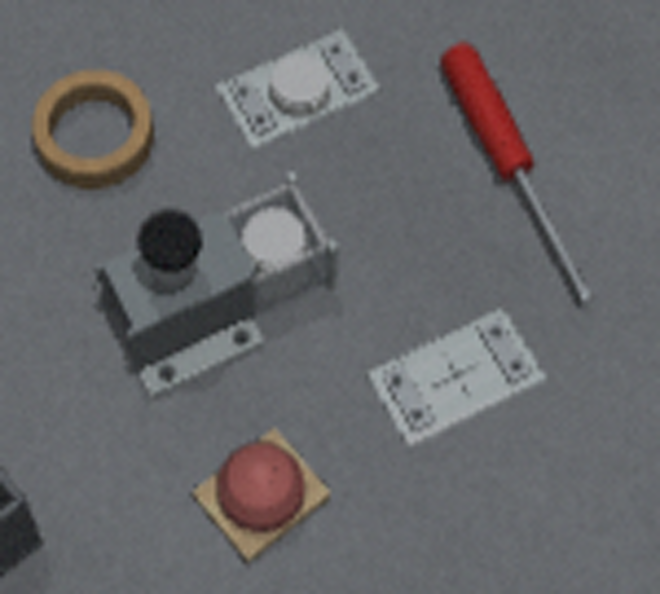

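```bash
python3 - <<'E'
from h import *
import pickle
a,b=pickle.load(open('c0.pkl','rb'))
T=lambda u,v,z:ray(a,245+(u+.5)/5-.5,150+(v+.5)/5-.5,z)[:2].round(4)
S=lambda u,v,z:ray(b,260+(u+.5)/4.4-.5,165+(v+.5)/4.4-.5,z)[:2].round(4)
n=T(114,290,.001);p=T(322,113,.108);m=T(425,383,.016);c=T(298,228,.05)
print('nest',n,S(455,374,.001),'pl',p,S(170,239,.108),'full',m,S(300,77,.016),'cap3',c,S(274,237,.05))
for q in[(97,214),(170,234),(133,366),(58,346)]:print('T',T(*q,.001))
for q in[(503,310),(545,377),(411,444),(368,374)]:print('S',S(*q,.001))
print('driver tip',T(82,420,.005),'end',T(348,520,.015),T(210,470,.015),'pad',T(150,90,.0))
d=p-c;print(d,np.hypot(*d),np.degrees(np.arctan2(d[1],d[0])))
print('tube front',T(252,258,.054),T(331,280,.054))
E
```

```text
nest [0.5568 0.1544] [0.5568 0.1555] pl [0.6556 0.0134] [0.6566 0.018 ] full [ 0.4958 -0.0577] [ 0.4967 -0.0551] cap3 [0.5924 0.0287] [0.5941 0.0335]
T [0.6094 0.1685]
T [0.5965 0.1178]
T [0.505  0.1392]
T [0.5175 0.1906]
S [0.5061 0.1443]
S [0.5175 0.1923]
S [0.6065 0.1706]
S [0.5961 0.1213]
driver tip [0.4672 0.1713] end [ 0.404  -0.0085] [0.4348 0.0836] pad [0.6985 0.136 ]
[ 0.0632 -0.0153] 0.06502561033931162 -13.60883043764723
tube front [0.5708 0.0581] [0.5572 0.0059]
```

move_arm(
  plan=[
    [0,0,-0.96,1,0,0,0],
    [0,0,-0.96,1,0,0,0],
    [0,0,-0.96,1,0,0,0],
    [0,0,-0.96,1,0,0,0],
    [0,0,-0.96,1,0,0,0],
    [0,0,-0.96,1,0,0,0],
    [0,0,-0.96,1,0,0,0],
    [0,0,-0.96,1,0,0,0],
    [0,0,-0.96,1,0,0,0],
    [0,0,-0.96,1,0,0,0],
  ],
)

```text
t: 1.1
tool_pos: [0.3587, -0.403, 0.229]
orientation: [-2.477, -1.931, -0.0]
force: [0.1, 1.0, 0.2]
opening: 0.0174
gripper_force: 0.0
```

```bash
cat >> h.py <<'E'
def go(x,y,z,yaw=-14.5):
    "remaining shift (25 mm units) and turn (6 deg units) in tool axes; tool z down, tool y at world angle yaw; z is of the tips"
    s=read_state();Rt=R.from_rotvec(s['orientation'])
    a=np.radians(yaw);Y=np.array([np.cos(a),np.sin(a),0]);Z=np.array([0,0,-1.]);X=np.cross(Y,Z)
    G=R.from_matrix(np.c_[X,Y,Z])
    d=np.array([x,y,z+tips_ahead])-s['tool_pos']
    print('t',s['t'],'pos',s['tool_pos'].round(4),'F',s['force'].round(2))
    print('turn',((Rt.inv()*G).as_rotvec(degrees=True)/6).round(2),'shift now-axes',(Rt.inv().apply(d)/.025).round(2),'goal-axes',(G.inv().apply(d)/.025).round(2))
E
python3 -c "
from h import *
go(.656,.0157,.14)"
```

```text
t 1.1 pos [ 0.3587 -0.403   0.229 ] F [0.12 0.99 0.19]
turn [-0.01 -0.01  0.06] shift now-axes [19.14  7.45  3.13] goal-axes [19.19  7.32  3.12]
```

move_arm(
  plan=[
    [0,0,0,1,0.37,0,0],
    [0,0,0,1,0.37,0,0],
    [0,0,0,1,0.37,0,0],
    [0,0,0,1,0.37,0,0],
    [0,0,0,1,0.37,0,0],
    [0,0,0,1,0.37,0,0],
    [0,0,0,1,0.37,0,0],
    [0,0,0,1,0.37,0,0],
    [0,0,0,1,0.37,0,0],
    [0,0,0,1,0.37,0,0],
  ],
)

```text
t: 2.1
tool_pos: [0.5102, -0.1838, 0.2292]
orientation: [-2.481, -1.926, 0.001]
force: [0.1, 0.1, 0.7]
opening: 0.0005
gripper_force: 0.0
```

move_arm(
  plan=[
    [0,0,0,1,0.37,0.2,0],
    [0,0,0,1,0.37,0.3,0],
    [0,0,0,1,0.37,0.3,0],
    [0,0,0,1,0.37,0.3,0],
    [0,0,0,1,0.37,0.3,0],
    [0,0,0,1,0.37,0.3,0],
    [0,0,0,1,0.37,0.3,0],
    [0,0,0,1,0.37,0.2,0],
    [0,0,0,1,0.37,0,0],
    [0,0,0,0.2,0.37,0,0],
  ],
)

```text
t: 3.1
tool_pos: [0.6568, 0.0178, 0.1735]
orientation: [-2.478, -1.928, 0.001]
force: [-0.4, -0.3, -0.0]
opening: 0.0007
gripper_force: 0.0
```

```bash
python3 -c "
from h import *
go(.656,.0157,.14)
c=shot('wrist','w1');print(c['fx'],c['cx'],c['cy'])
b=shot('scene');cv2.imwrite('pics/s1.png',cv2.resize(b['frame'][140:300,230:430,::-1],None,fx=4,fy=3.7))"
```

```text
t 3.1 pos [0.6568 0.0178 0.1735] F [-0.35 -0.34 -0.04]
turn [-0.02 -0.01  0.05] shift now-axes [-0.09 -0.01  0.9 ] goal-axes [-0.09 -0.01  0.9 ]
309.70691628693146 318.80786817939105 194.95171468787584
```

View pics/w1.png

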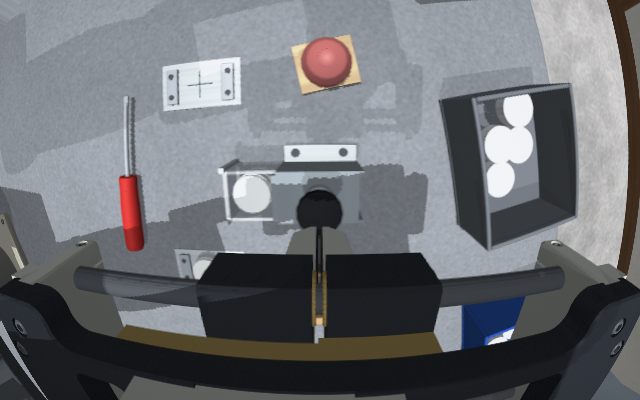

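The wrist view shows the fingertips just behind and over the black button at (320,212). The nest cross is at (201,84) and cap3 in the tube at (252,194). I'll turn these pixels into positions with the fisheye model.

```bash
cat >> h.py <<'E'
def fray(c,u,v,z):
    x=(u-c['cx'])/c['fx'];y=(v-c['cy'])/c['fy'];th=np.hypot(x,y)
    M=cv2.Rodrigues(np.array(c['rvec'],float))[0]; t=np.array(c['tvec'],float).ravel()
    d=M.T@np.array([x/th*np.sin(th),y/th*np.sin(th),np.cos(th)]);o=-M.T@t
    return (o+d*(z-o[2])/d[2])[:2].round(4)
E
python3 -c "
from h import *
c=shot('wrist')
print('nest',fray(c,201,84,.001),[fray(c,*q,.001) for q in[(163,66),(239,57),(241,104),(166,111)]])
print('pl',fray(c,320,212,.108),fray(c,297,212,.108),fray(c,343,212,.108),fray(c,320,190,.108))
print('cap3',fray(c,252,194,.05),'tip',fray(c,319,230,.1625))
print('flange',fray(c,284,146,.006),fray(c,356,146,.006))
"
```

```text
nest [0.5592 0.1528] [array([0.519 , 0.1899]), array([0.6082, 0.1677]), array([0.5973, 0.1172]), array([0.509, 0.138])]
pl [0.6576 0.0147] [0.6408 0.019 ] [0.6744 0.0104] [0.6618 0.0313]
cap3 [0.5949 0.0289] tip [0.6587 0.022 ]
flange [0.6309 0.0612] [0.7042 0.0425]
```

move_arm(
  plan=[
    [0,0,0,-0.12,0,0.3,0],
    [0,0,0,0,0,0.4,0],
    [0,0,0,0,0,0.4,0],
    [0,0,0,0,0,0.4,0],
    [0,0,0,0,0,0.3,0],
    [0,0,0,0,0,0.2,0],
    [0,0,0,0,0,0.1,0],
    [0,0,0,0,0,0.1,0],
    [0,0,0,0,0,0.1,0],
    [0,0,0,0,0,0.1,0],
  ],
)

```text
t: 4.25
tool_pos: [0.6562, 0.0121, 0.1155]
orientation: [2.481, 1.926, 0.001]
force: [-2.9, 0.3, 5.7]
opening: 0.001
gripper_force: 2.7
```

move_arm(
  plan=[
    [0,0,0,0,0,0.1,0],
    [0,0,0,0,0,0.1,0],
    [0,0,0,0,0,0.1,0],
    [0,0,0,0,0,0.1,0],
    [0,0,0,0,0,0.1,0],
    [0,0,0,0,0,0.1,0],
    [0,0,0,0,0,0.08,0],
    [0,0,0,0,0,0,0],
    [0,0,0,0,0,0,0],
    [0,0,0,0,0,0,0],
  ],
)

```text
t: 5.25
tool_pos: [0.6563, 0.0121, 0.0985]
orientation: [2.481, 1.926, 0.001]
force: [-2.8, 0.1, 5.4]
opening: 0.0007
gripper_force: 2.5
```

```bash
python3 -c "
from h import *
go(.657,.015,.086)
c=shot('scene');cv2.imwrite('pics/press.png',cv2.resize(c['frame'][165:300,260:410,::-1],None,fx=4.4,fy=4.4))"
```

```text
t 5.25 pos [0.6563 0.0121 0.0985] F [-2.8   0.08  5.45]
turn [ 0.01 -0.    0.02] shift now-axes [ 0.12 -0.    0.06] goal-axes [ 0.12 -0.    0.06]
```

View pics/press.png

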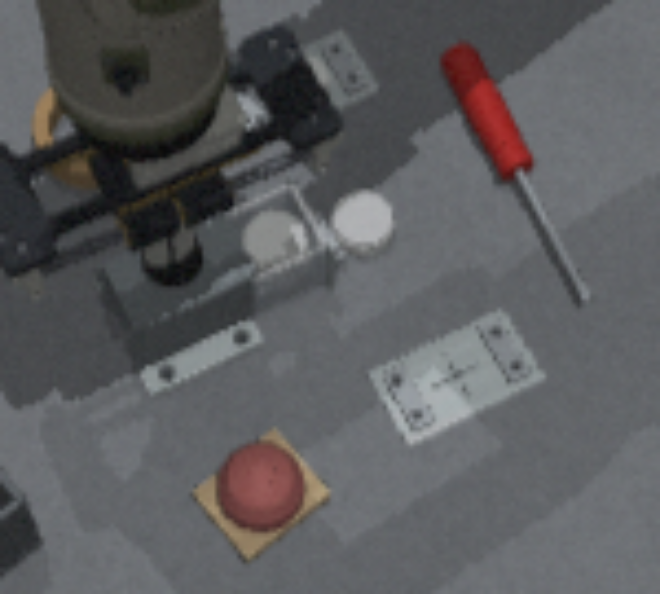

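The cap has come out in front of the tube, at (362,222) in the crop. The force is 5.4 N, so the plunger may not be at the bottom yet. I'll press a little further.

move_arm(
  plan=[
    [0,0,0,0,0,0.03,0],
    [0,0,0,0,0,0.03,0],
    [0,0,0,0,0,0.03,0],
    [0,0,0,0,0,0.03,0],
    [0,0,0,0,0,0,0],
    [0,0,0,0,0,0,0],
    [0,0,0,0,0,0,0],
    [0,0,0,0,0,0,0],
    [0,0,0,0,0,0,0],
    [0,0,0,0,0,0,0],
  ],
)

```text
t: 6.3
tool_pos: [0.6564, 0.0121, 0.0971]
orientation: [2.481, 1.926, 0.002]
force: [-8.4, 0.4, 14.5]
opening: 0.0004
gripper_force: 7.4
```

The force has risen to 14.5 N and the tool has stalled, so the plunger is at the bottom. I'll let it come back up.

move_arm(
  plan=[
    [0,0,0,0,0,-0.1,0],
    [0,0,0,0,0,-0.15,0],
    [0,0,0,0,0,-0.15,0],
    [0,0,0,0,0,-0.2,0],
    [0,0,0,0,0,-0.2,0],
    [0,0,0,0,0,-0.3,0],
    [0,0,0,0,0,-0.5,0],
    [0,0,0,0,0,-0.5,0],
    [0,0,0,0,0,-0.4,14],
    [0,0,0,-0.4,-0.8,-0.3,14],
  ],
)

```text
t: 7.3
tool_pos: [0.6357, 0.0076, 0.1664]
orientation: [2.48, 1.926, 0.003]
force: [-0.3, -0.4, 0.2]
opening: 0.0117
gripper_force: 0.0
```

```bash
python3 -c "
from h import *
c=shot('wrist','w2');go(.52,.05,.14)"
```

```text
t 7.35 pos [0.6328 0.0068 0.1672] F [ 2.88 -0.78  0.63]
turn [0.01 0.   0.03] shift now-axes [ 0.56 -4.8   0.64] goal-axes [ 0.54 -4.8   0.65]
```

View pics/w2.png

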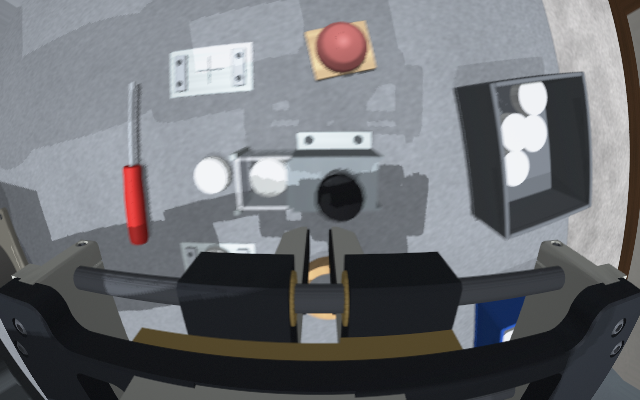

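The plunger is back up at (340,195). One cap is out at (212,175), cap2 and cap3 are still in the tube, and the nest cross is at (211,70). I'll measure the cap from a still frame.

```bash
cat >> h.py <<'E'
o=np.array([.594,.030]);a_=np.radians(-14);ex=np.array([np.cos(a_),np.sin(a_)]);ey=np.array([-ex[1],ex[0]])
def fr(p): return np.array([(p-o)@ex,(p-o)@ey]).round(4)
def un(x,y): return (o+x*ex+y*ey).round(4)
def cap(c,u,v,z=.016,r=60,proj=None):
    f=c['frame'].astype(int);m=((f.min(2)>195)).astype(np.uint8)
    n,l,s,ce=cv2.connectedComponentsWithStats(m)
    for i in range(1,n):
        if s[i,4]>150 and np.hypot(*(ce[i]-[u,v]))<r: print(ce[i].round(1),s[i],(p:=(proj or fray)(c,*ce[i],z)[:2]).round(4),'disp',fr(p))
E
python3 -c "
from h import *
c=shot('wrist');cap(c,214,175)
n=fray(c,211,70,.001);print('nest',n,fr(n),fr(np.array([.5592,.1528])))
t=shot('top');cap(t,300,212,proj=ray)
"
```

```text
[242.  175.3] [235 152  13  54 212] [0.5589 0.0357] disp [-0.0354 -0.003 ]
[214.6 173. ] [198 155  34  36 922] [0.5305 0.0459] disp [-0.0655  0.0001]
[273.7 171.7] [ 252  154   44   37 1155] [0.5921 0.0308] disp [-0.002   0.0003]
nest [0.5528 0.1533] [-0.0698  0.1097] [-0.0635  0.1107]
```

```bash
python3 -c "
from h import *
p=un(-.065,-.040);print(p);go(*p,.05,-14)"
```

```text
[0.5213 0.0069]
t 7.45 pos [0.6342 0.0072 0.1661] F [0.56 0.28 0.43]
turn [ 0.02 -0.   -0.06] shift now-axes [-1.13 -4.38  4.2 ] goal-axes [-1.1  -4.38  4.2 ]
```

move_arm(
  plan=[
    [0,0,-0.06,-0.22,-0.6,0,14],
    [0,0,0,-0.22,-0.7,0,14],
    [0,0,0,-0.22,-0.7,0,14],
    [0,0,0,-0.22,-0.7,0.4,14],
    [0,0,0,-0.22,-0.7,0.6,14],
    [0,0,0,0,-0.7,0.8,14],
    [0,0,0,0,-0.28,0.8,14],
    [0,0,0,0,0,0.8,14],
    [0,0,0,0,0,0.8,14],
    [0,0,0,0,0,0,14],
  ],
)

```text
t: 8.45
tool_pos: [0.519, 0.0076, 0.0567]
orientation: [-2.473, -1.932, 0.006]
force: [0.0, 0.5, -0.3]
opening: 0.0143
gripper_force: 0.0
```

```bash
python3 -c "
from h import *
p=un(-.065,-.040);go(*p,.007,-14)
c=shot('wrist','w3');cap(c,320,130,r=150)"
```

```text
t 8.45 pos [0.519  0.0076 0.0567] F [ 0.    0.52 -0.3 ]
turn [-0.05  0.01 -0.  ] shift now-axes [-0.    0.1   1.55] goal-axes [-0.    0.09  1.55]
[313.1  18.5] [ 251    0  138   38 3939] [0.5479 0.1386] disp [-0.071   0.0942]
[364.7  12.9] [360   0  16  25 226] [0.5807 0.1352] disp [-0.0384  0.0989]
[422.7 160.7] [ 394  125   62   66 2751] [0.5962 0.0324] disp [0.0016 0.0029]
[321.  162.6] [ 292  134   59   58 2618] [0.5301 0.0467] disp [-0.066   0.0007]
[432.6 216.9] [393 214  81   6 298] [ 0.5973 -0.0086] disp [ 0.0125 -0.0367]
```

View pics/w3.png

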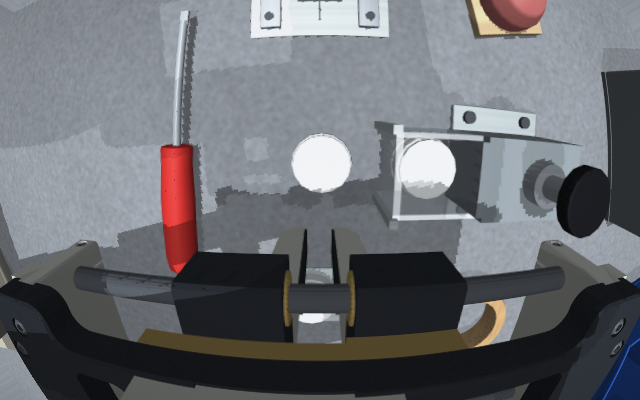

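The cap at (321,163) is straight ahead of the fingertips at (320,235), in line with the nest cross at about (320,8). I'll lower and push.

move_arm(
  plan=[
    [-0.05,0,0,0,0.08,0.4,14],
    [0,0,0,0,0,0.4,14],
    [0,0,0,0,0,0.4,14],
    [0,0,0,0,0,0.25,14],
    [0,0,0,0,0,0.1,14],
    [0,0,0,0.2,0,0,14],
    [0,0,0,0.2,0,0,14],
    [0,0,0,0.1,0,0,14],
    [0,0,0,0.2,0,0,14],
    [0,0,0,0.2,0,0,14],
  ],
)

```text
t: 9.5
tool_pos: [0.529, 0.029, 0.0212]
orientation: [2.472, 1.931, 0.006]
force: [1.2, -0.7, 0.3]
opening: 0.0136
gripper_force: 0.1
```

move_arm(
  plan=[
    [0,0,0,0.3,0,0,14],
    [0,0,0,0.3,0,0,14],
    [0,0,0,0.3,0,0,14],
    [0,0,0,0.3,0,0,14],
    [0,0,0,0.3,0,0,14],
    [0,0,0,0.3,0,0,14],
    [0,0,0,0.3,0,0,14],
    [0,0,0,0.3,0,0,14],
    [0,0,0,0.2,0,0,14],
    [0,0,0,0,0,0,14],
  ],
)

```text
t: 10.5
tool_pos: [0.5445, 0.0924, 0.0209]
orientation: [2.472, 1.932, 0.005]
force: [0.9, -0.3, 0.4]
opening: 0.0139
gripper_force: 0.0
```

```bash
python3 -c "
from h import *
p=un(-.065,.0853);go(*p,.007,-14)
c=shot('wrist','w4');cap(c,320,160,r=80)"
```

```text
t 10.5 pos [0.5445 0.0924 0.0209] F [ 0.93 -0.27  0.37]
turn [ 0.05 -0.    0.01] shift now-axes [ 1.47 -0.07  0.12] goal-axes [ 1.47 -0.08  0.12]
[310.5 124.3] [ 229   82  165   92 9751] [0.5566 0.1581] disp [-0.0673  0.1152]
[364.3 111.4] [361  94  11  52 245] [0.5852 0.1582] disp [-0.0396  0.1223]
[252.2 119.1] [241  96  21  50 727] [0.5279 0.1687] disp [-0.0977  0.1186]
[317.3 183.6] [ 284  165   69   37 1813] [0.5523 0.1268] disp [-0.0639  0.0838]
```

View pics/w4.png

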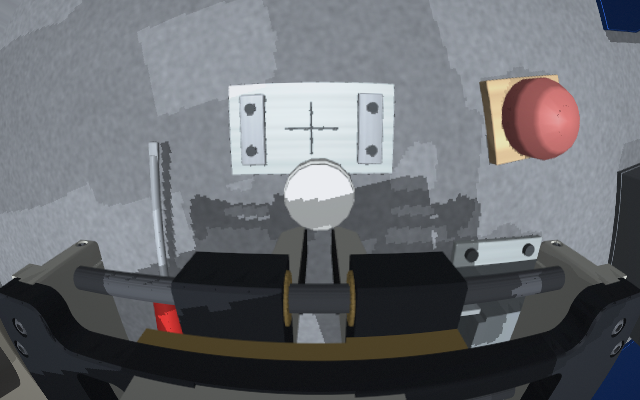

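The cap at about (319,197) touches the nest plate's near edge and sits in the V between the fingertips. The cross is at (312,129), slightly to the left.

```bash
python3 -c "
from h import *
c=shot('wrist')
print('cross',fr(fray(c,312,129,.001)),'corners',[fr(fray(c,*q,.001)) for q in[(229,85),(394,84),(392,175),(233,174)]])
print('bars in',fr(fray(c,265,130,.005)),fr(fray(c,358,130,.005)))
print('L',fr(fray(c,284,197,.016)),'R',fr(fray(c,354,197,.016)),'top',fr(fray(c,319,164,.016)))
s=read_state();print(fr(s['tool_pos'][:2]))
t=shot('top');s=shot('scene');import pickle;pickle.dump((t,s),open('c1.pkl','wb'))
"
```

```text
cross [-0.0668  0.1116] corners [array([-0.1142,  0.1383]), array([-0.0203,  0.1384]), array([-0.0198,  0.0852]), array([-0.1137,  0.0861])]
bars in [-0.0929  0.1116] [-0.0413  0.1114]
L [-0.0819  0.0762] R [-0.044  0.076] top [-0.0629  0.0941]
[-0.0631  0.0478]
```

move_arm(
  plan=[
    [0,0,0,0.2,-0.03,0,14],
    [0,0,0,0.2,-0.03,0,14],
    [0,0,0,0.2,-0.03,0,14],
    [0,0,0,0.2,-0.03,0,14],
    [0,0,0,0.2,-0.03,0,14],
    [0,0,0,0.2,0,0,14],
    [0,0,0,0.1,0,0,14],
    [0,0,0,0.1,0,0,14],
    [0,0,0,0.05,0,0,14],
    [0,0,0,0,0,0,14],
  ],
)

```text
t: 11.7
tool_pos: [0.5496, 0.1278, 0.0209]
orientation: [2.472, 1.932, 0.005]
force: [0.6, -0.5, 1.6]
opening: 0.0137
gripper_force: 0.0
```

```bash
python3 -c "
from h import *
c=shot('wrist','w5');s=read_state();print(fr(s['tool_pos'][:2]),s['tool_pos'][2],s['force'])
"
```

```text
[-0.0668  0.084 ] 0.02084388801420463 [-0.16421527  0.30140162  0.57043808]
```

View pics/w5.png

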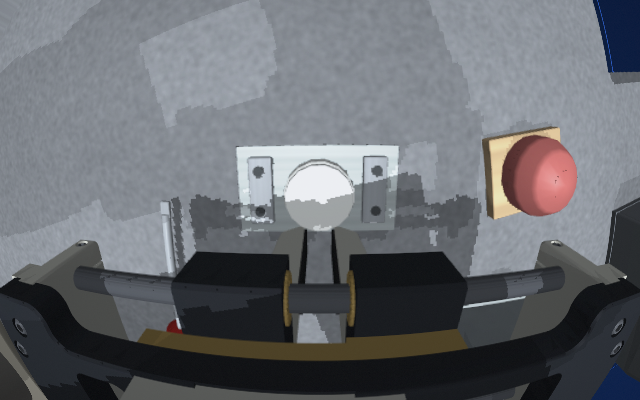

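The cap at (320,197) lies between the bars, whose centres are at x = 260 and 375. I've used up my pictures, so the rest is by numbers.

```bash
python3 -c "
from h import *
c=shot('wrist')
P=[fr(fray(c,*q,.001)) for q in[(237,147),(397,146),(399,232),(238,232)]];print(P,np.mean(P,0))
print('bars in',fr(fray(c,272,190,.005)),fr(fray(c,364,190,.005)))
print('L',fr(fray(c,285,197,.016)),'R',fr(fray(c,355,197,.016)),'top',fr(fray(c,319,164,.016)))
"
```

```text
[array([-0.1141,  0.1379]), array([-0.0212,  0.1384]), array([-0.0164,  0.0848]), array([-0.1171,  0.0851])] [-0.0672   0.11155]
bars in [-0.0935  0.1131] [-0.0407  0.113 ]
L [-0.0849  0.1121] R [-0.0471  0.1119] top [-0.0666  0.1299]
```

move_arm(
  plan=[
    [0,0,0,0.05,0,0,14],
    [0,0,0,0,0,0,14],
    [0,0,0,-0.2,0,0,14],
    [0,0,0,-0.4,0,0,14],
    [0,0,0,-0.4,0,-0.3,14],
    [0,0,0,-0.2,0,-0.6,14],
    [0,0,0,0,0,-1,14],
    [0,0,0,0,0,-1,14],
    [0,0,0,0,0,-0.6,14],
    [0,0,0,0,0,0,14],
  ],
)

```text
t: 12.8
tool_pos: [0.5444, 0.0998, 0.1122]
orientation: [2.47, 1.929, 0.013]
force: [0.4, -0.3, -0.5]
opening: 0.014
gripper_force: 0.0
```

```bash
python3 -c "
from h import *
c=shot('wrist');s=read_state();print(fr(s['tool_pos'][:2]),s['tool_pos'][2],s['force'])
M=cv2.Rodrigues(np.array(c['rvec'],float))[0];t=np.array(c['tvec'],float).ravel()
def proj(p,z):
    X=M@np.array([*p,z])+t;th=np.arctan2(np.hypot(X[0],X[1]),X[2]);k=th/np.hypot(X[0],X[1]);return np.array([c['cx']+c['fx']*k*X[0],c['cy']+c['fy']*k*X[1]])
# rectify the nest area at cap-top height, and at plate height
for z,n in((.016,'cap'),(.001,'plate')):
    g=np.zeros((240,240,2),np.float32)
    for i in range(240):
        for j in range(240): g[i,j]=proj(un(-.067+(j-120)*.0005,.1116-(i-120)*.0005),z)
    im=cv2.remap(c['frame'],g[:,:,0],g[:,:,1],cv2.INTER_LINEAR);cv2.imwrite('pics/rect_%s.png'%n,im)
    gr=cv2.GaussianBlur(cv2.cvtColor(im,cv2.COLOR_RGB2GRAY),(5,5),1)
    if n=='cap':
        h=cv2.HoughCircles(gr,cv2.HOUGH_GRADIENT,1,20,param1=60,param2=12,minRadius=36,maxRadius=44)
        for x,y,r in h[0][:4]: print('cap offset mm',(x-120)/2,(120-y)/2,'r',r/2)
    else:
        m=(im.min(2)>165).astype(np.uint8);m=cv2.morphologyEx(m,cv2.MORPH_OPEN,np.ones((5,5)))
        k=max(cv2.findContours(m,0,2)[0],key=cv2.contourArea);print('plate',cv2.minAreaRect(k))
"
```

```text
[-0.0661  0.0555] 0.11009536588932776 [ 0.15085228  0.38270065 -0.14404754]
cap offset mm -0.75 0.25 r 18.75
plate ((119.0, 118.0), (106.0, 188.0), 90.0)
```

The cap is within about 1 mm of the nest's centre, and the arm is clear. Handing the job in.

```bash
python3 -c "
from plant import *
print(close_job())"
```

```text
the job is handed in; nothing more can be done
None
```

I pressed the plunger fully down once and let it come back up; one cap came out, and I pushed it into the empty nest, where it measured about 1 mm from the centre mark before hand-in at about 13 s.

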